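# Close the lapped double-leaf weight case

### The arm

A 7-joint arm with a two-finger parallel gripper is mounted at the origin on the work surface. World frame = base frame: x ahead of the robot, y to its left, z up, the work surface at z = 0. Lengths are in m, angles in rad, forces in N, time in s.
With the tool pointing down it reaches from about 0.35 to 0.9 m from the base axis. Payload 19.9 kg.
Tool frame: the origin (TCP) lies between the finger pads; the fingertips stand 19 mm ahead of it and the grasp point (between the pads) is the TCP; z points along the fingers, y is the direction in which the jaws open and shut (so a half turn about z gives the same grasp; the last joint's range is limited). The gripper opens to 94 mm and grips with 3 to 60 N. Pads are 16 mm wide; open, the fingers measure 119 mm over their backs; the gripper's body (75 mm by 177 mm) begins 78 mm behind the grasp point.
Start: joints at [-1.264, 0.417, -0.01, 1.614, 0.005, 1.111, -0.053], TCP at [0.214, 0.587, 0.224] pointing down, gripper open.
Joint ranges: [-2.81, 2.81], [-0.39, 2.02], [-1.27, 1.25], [0.06, 2.57], [-1.19, 4.33], [0.19, 2], [-2.82, 2.82]. Speed limits (rad/s): [1.89, 1.89, 2.39, 2.39, 3.01, 3.01, 3.01].

### API

Orientations are given as a 3x3 rotation matrix whose columns are the frame's x, y, z axes.
In Python, from rig import robot gives the robot as it stands. Calls block until the motion is done:
- robot.move_ptp(position, orientation): joint-space move of the TCP to a pose.
- robot.move_linear(position, velocity=0.15, frame=None, threshold=None): straight line of the TCP; frame=None keeps the orientation; velocity is the mean speed in m/s. With threshold (N) it stops when the force on the tool has changed by that much, and returns True; else False.
- robot.goto_joints(angles): joint-space move.
- robot.gripper_to(opening): finger opening in m; the grip force is fixed at half the most; returns when the fingers have stopped.
- robot.pause(seconds).
- robot.ik(position, orientation): joint angles nearest the present ones, or None.
- robot.get_state(): the state.
- robot.grab_frame(name): name is "scene" or "top" or "wrist"; returns the picture (400x640x3 uint8, red, green, blue); there is no depth.
- robot.camera_info(name): a dict with "fx", "fy", "cx", "cy" (pixels), "dist" ([k1, k2, p1, p2, k3] as OpenCV has them; the pictures are not rectified), "rvec" (rotation vector, rad) and "tvec" (3), from world to camera coordinates, as OpenCV has them. Camera axes: x right, y down, z forward; pixel columns grow to the right and rows downward; lengths in m; the calibration is good to about 2 mm. A picture is of the moment at which its call begins: read the wrist's pose just before it. camera_info takes no time and is no camera call; for the wrist camera it gives the pose at the moment of the call.
A pose or a line that the arm cannot do raises robot.PlanningError and nothing moves.
- robot.sign_off(): hands the job in, once; it reports no verdict.
The state is a dict: "time": time; "qpos": joint angles; "joint_vel": joint speeds; "effort": joint torques, N m; "ee_pos": TCP position; "tool_rot": TCP orientation; "force": force on the tool from outside, world axes, zero at the start; "moment": the same for the moment, N m; "opening": finger opening in m.
Only numpy, scipy, OpenCV 4.12 (cv2) and the standard library are available. Lean on these libraries where they do the work, as an engineer would, in place of code of your own. Each camera call takes 0.05 s, during which the arm holds its last target.

### The job

The two pressing weights are back in their white case, so shut its two hinged leaves fully: first the blue leaf with the stepped (rebated) steel edge, and only then the orange leaf, so that its flange laps over that edge. Leave the cardboard box beside it standing open as it is, and take the hand away when both leaves lie flat.

Things in the scene. Friction and masses are not known exactly. Their poses are not given: they have to be found in the camera images.
- case: Fixed white case, 150 mm long (x), 240 wide (y), 75 high, holding two steel weights; any yaw. Origin: centre of underside, on the table; z up. Two leaves 150 mm long, 16 thick, close its top; hinge lines run along x at 75 mm height, blue leaf's at y = -120 mm, orange leaf's at y = +120, on the leaves' inner faces. Shut: outer faces 91 mm up, free edges lapping about y = 0.
- rebated_leaf (a joint): Angle of the blue leaf, rad: 0 shut and flat, grows as it swings up, at most 1.45; starts 0.9 to 1.3, leaning in over the case. Reaches 132 mm from its hinge; the last 24 is a bare steel tongue 7.5 thick, level with the inner face. Shut it by pushing its outer face over and down. Stiff hinge, stays where left: about 3 to 7 N at 85 mm from the hinge moves it.
- flanged_leaf (a joint): Angle of the orange leaf, rad: 0 shut and flat, grows as it swings up, at most 1.45; starts 0.9 to 1.3. Reaches 131 mm from its hinge; the last 24 is a flange 7.5 mm thick, level with the outer face, that laps over the blue leaf's tongue. Shut first, it blocks the tongue. Pushed shut like the blue leaf; same stiff hinge, stays where left.
- slipbox_lid_handle (a point): Knob on the standing-open lid of a plain cardboard box (150 x 140 x 60 mm, lid hinged at the top of one side, up to 230 mm high when open), a bystander to be left alone. This point is at the knob's outer end, 35 mm off the lid's outer face.

How it is judged:
By the outcome, as a careful person would: the job done as asked, in the order asked, and still so for the second after the job is handed in, with the robot touching nothing.
It also fails if it takes over 48 s, if anything falls off the work surface, if the arm or the gripper's body presses on something with over 40 N, if the wrist force passes 120 N, or if a joint passes its speed limit or range.

## Working session

There is one attempt and no reset: what is moved stays moved. The work goes in short steps, each a Python script; the robot and the scene stay as the last script left them, time stands still between calls to the robot, and variables do not carry over. Pictures are saved under pics/ and viewed, and the job is handed in when it is done.

```bash
ls; mkdir -p pics
python3 - <<'E'
from rig import robot
import cv2
for n in ["scene","top","wrist"]:
    i=robot.camera_info(n); print(n,i)
    cv2.imwrite(f"pics/{n}0.png",robot.grab_frame(n)[:,:,::-1])
s=robot.get_state();print(s['time'],s['ee_pos'],s['tool_rot'],s['opening'])
E
```

```text
pics
scene {'fx': 417.3826381390837, 'fy': 417.3826381390837, 'cx': 318.07762283823547, 'cy': 195.12987107614111, 'dist': array([-0.10990285,  0.        ,  0.        ,  0.        ,  0.        ]), 'rvec': array([ 1.97212683,  1.39350577, -0.57090857]), 'tvec': array([-0.17195657, -0.28342965,  1.37005924])}
top {'fx': 520.7884671296969, 'fy': 520.7884671296969, 'cx': 321.27982926509475, 'cy': 200.6265044095394, 'dist': array([0.0172736, 0.       , 0.       , 0.       , 0.       ]), 'rvec': array([ 2.13230748, -2.14268824,  0.19604244]), 'tvec': array([-0.02117929,  0.52935457,  1.32656219])}
wrist {'fx': 355.32185351065306, 'fy': 355.32185351065306, 'cx': 315.2278443285207, 'cy': 198.93517663857745, 'dist': array([0.02410789, 0.        , 0.        , 0.        , 0.        ]), 'rvec': array([-2.40709335, -1.68766617, -0.19926514]), 'tvec': array([-0.62415698, -0.02607068,  0.39081353])}
0.15 [0.21348977 0.58712561 0.22397816] [[-9.39794489e-01  3.41740040e-01 -2.54079331e-04]
 [ 3.41740127e-01  9.39794059e-01 -9.01264753e-04]
 [-6.92160066e-05 -9.33832750e-04 -9.99999562e-01]] 0.09375533340555454
```

View pics/scene0.png

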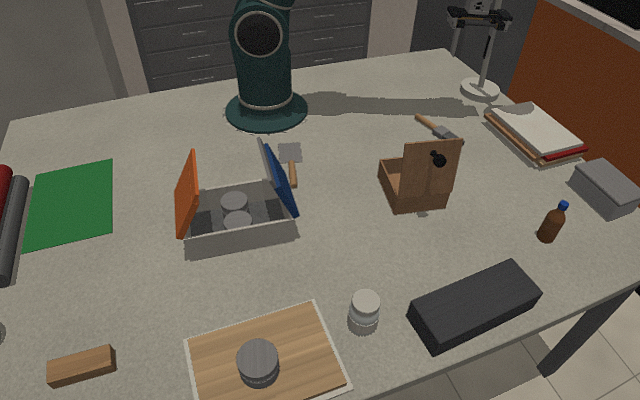

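View pics/top0.png

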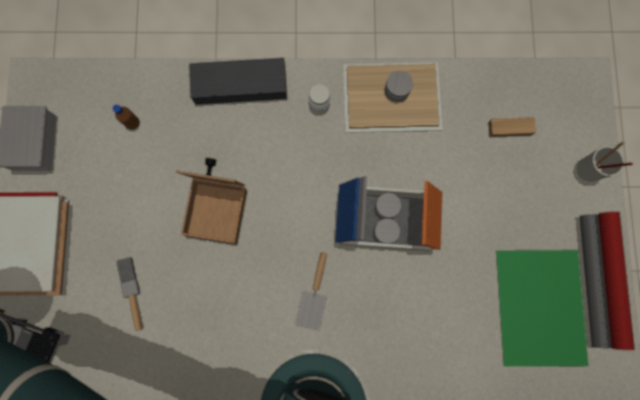

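View pics/wrist0.png

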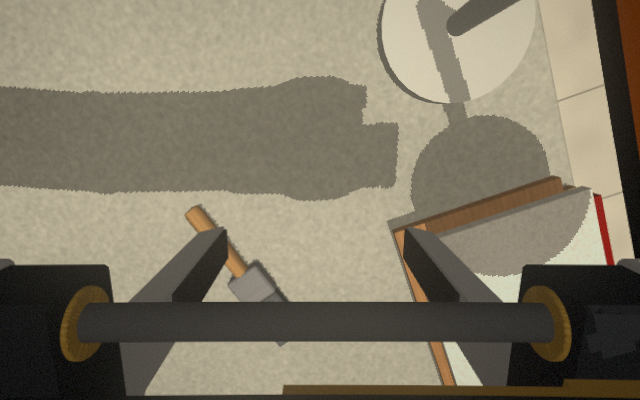

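Run:
```python
import cv2
a=cv2.imread("pics/top0.png")[165:265,320:460]
cv2.imwrite("pics/top0c.png",cv2.resize(a,None,fx=5.5,fy=5.5,interpolation=cv2.INTER_CUBIC))
a=cv2.imread("pics/scene0.png")[130:265,165:310]
cv2.imwrite("pics/scene0c.png",cv2.resize(a,None,fx=4.4,fy=4.4,interpolation=cv2.INTER_CUBIC))
```

```text
(no output)
```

View pics/top0c.png

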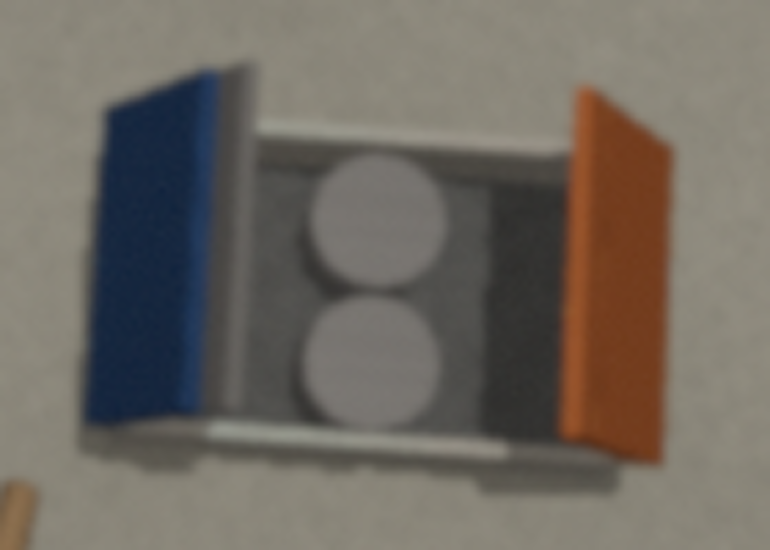

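View pics/scene0c.png

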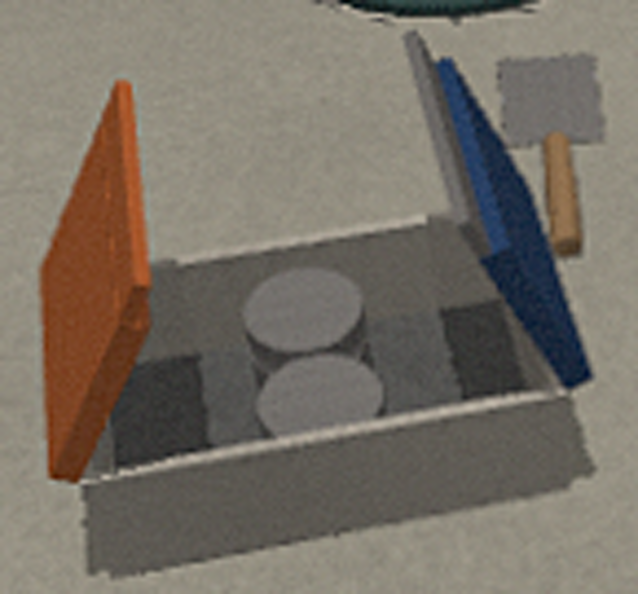

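```bash
cat > h.py <<'E'
import numpy as np, cv2
from scipy.optimize import least_squares
def case2w(p,P):
    c,s=np.cos(P[2]),np.sin(P[2]); P3=np.atleast_2d(p)
    return np.c_[P[0]+c*P3[:,0]-s*P3[:,1],P[1]+s*P3[:,0]+c*P3[:,1],P3[:,2]]
def leaf(side,a,x,s,t):  # side -1 blue, +1 orange ; case coords
    yy=-.120+s*np.cos(a)-t*np.sin(a); z=.075+s*np.sin(a)+t*np.cos(a)
    return np.array([x, yy if side<0 else -yy, z])
def proj(info,p):
    return cv2.projectPoints(np.atleast_2d(p).astype(float),info['rvec'],info['tvec'],np.array([[info['fx'],0,info['cx']],[0,info['fy'],info['cy']],[0,0,1]]),info['dist'])[0][:,0]
E
cat > fit.py <<'E'
from h import *
from rig import robot
T=robot.camera_info('top');S=robot.camera_info('scene')
B,O=-1,1
tp=[(B,-.075,0,.016,108,108),(B,.075,0,.016,88,422),(B,-.075,.108,.016,218,70),(B,.075,.108,.016,196,412),(B,-.075,.132,.0075,256,62),
(O,-.075,0,.016,672,148),(O,.075,0,.016,662,462),(O,-.075,.131,.0085,580,88),(O,.075,.131,.0085,563,435),(O,.075,.131,.016,578,440)]
sp=[(O,-.075,.131,.016,132,287),(O,.075,.131,.016,117,82),(O,-.075,.131,.0085,148,285),(O,-.075,0,.016,52,480),(B,-.075,0,.016,565,388),(B,-.075,.108,.016,490,258),(B,.075,.108,.016,445,60),(B,.075,.132,.0,408,33)]
# camera scene sees case -x end near
sc=[(-.075,.12,0,90,575),(-.075,-.12,0,597,475),(-.075,.12,.075,83,485)]
ut=lambda u,v:np.array([(u+.5)/5.5-.5+320,(v+.5)/5.5-.5+165])
us=lambda u,v:np.array([(u+.5)/4.4-.5+165,(v+.5)/4.4-.5+130])
def res(P,full=False):
    r=[]
    for q,I,uu in((tp,T,ut),(sp,S,us)):
        for(sd,x,s,t,u,v) in q:
            w=case2w(leaf(sd,P[3] if sd<0 else P[4],x,s,t),P); r.append(proj(I,w)[0]-uu(u,v))
    for(x,y,z,u,v) in sc: r.append(proj(S,case2w(np.array([x,y,z]),P))[0]-us(u,v))
    return np.array(r) if full else np.ravel(r)
o=least_squares(res,[.55,-.1,np.pi,1.,1.2],loss='soft_l1')
print(o.x); print(res(o.x,True).round(1).tolist())
np.save('P.npy',o.x)
E
python3 fit.py
```

```text
[ 0.48124523 -0.19566149  3.05864407  1.15200956  1.06877506]
[[-0.8, -0.5], [-1.4, 0.3], [-0.7, -0.5], [-0.9, -0.3], [0.4, -0.2], [0.7, 0.2], [0.3, 1.3], [-0.6, 0.0], [-0.3, 0.2], [0.1, -0.7], [-0.2, -0.8], [-0.3, -0.6], [-0.0, 0.4], [-1.8, -0.0], [6.4, -1.6], [1.5, -1.7], [-1.1, -0.4], [-4.0, 1.8], [4.2, 1.1], [-6.5, 3.7], [-1.3, -0.0]]
```

```bash
cat > ov.py <<'E'
from h import *
import sys
from rig import robot
def overlay(P,name,img,box,f,out):
    I=robot.camera_info(name); a=img[box[1]:box[3],box[0]:box[2]]
    a=cv2.resize(a,None,fx=f,fy=f,interpolation=cv2.INTER_CUBIC)
    L=[]
    for z in(0,.075):
        c=[(-.075,-.12,z),(.075,-.12,z),(.075,.12,z),(-.075,.12,z)]
        L+=[(c[i],c[(i+1)%4],(0,255,0)) for i in range(4)]
    for sd,an,col in((-1,P[3],(255,255,0)),(1,P[4],(0,255,255))):
        pr=[(0,0),(0,.016),(.108,.016),(.108,.0075),(.132,.0075),(.132,0)] if sd<0 else [(0,0),(0,.016),(.131,.016),(.131,.0085),(.107,.0085),(.107,0)]
        for x in(-.075,.075):
            L+=[(leaf(sd,an,x,*pr[i]),leaf(sd,an,x,*pr[(i+1)%6]),col) for i in range(6)]
        L+=[(leaf(sd,an,-.075,*p),leaf(sd,an,.075,*p),col) for p in pr]
    for p,q,col in L:
        uv=(proj(I,case2w(np.array([p,q]),P))-[box[0],box[1]]+.5)*f-.5
        cv2.line(a,tuple(int(v) for v in uv[0].round()),tuple(int(v) for v in uv[1].round()),col,1)
    cv2.imwrite(out,a)
if __name__=='__main__':
    P=np.load('P.npy')
    print(P)
    for n in('top','scene'):
        I=robot.camera_info(n);R=cv2.Rodrigues(I['rvec'])[0];print(n,-R.T@I['tvec'])
    overlay(P,'top',cv2.imread('pics/top0.png'),(320,165,460,265),5.5,'pics/ovt%s.png'%sys.argv[1])
    overlay(P,'scene',cv2.imread('pics/scene0.png'),(165,130,310,265),4.4,'pics/ovs%s.png'%sys.argv[1])
E
python3 ov.py 1
```

```text
[ 0.48124523 -0.19566149  3.05864407  1.15200956  1.06877506]
top [ 0.29581961 -0.00681457  1.39745354]
scene [ 1.16533472 -0.2532152   0.75155893]
```

View pics/ovt1.png

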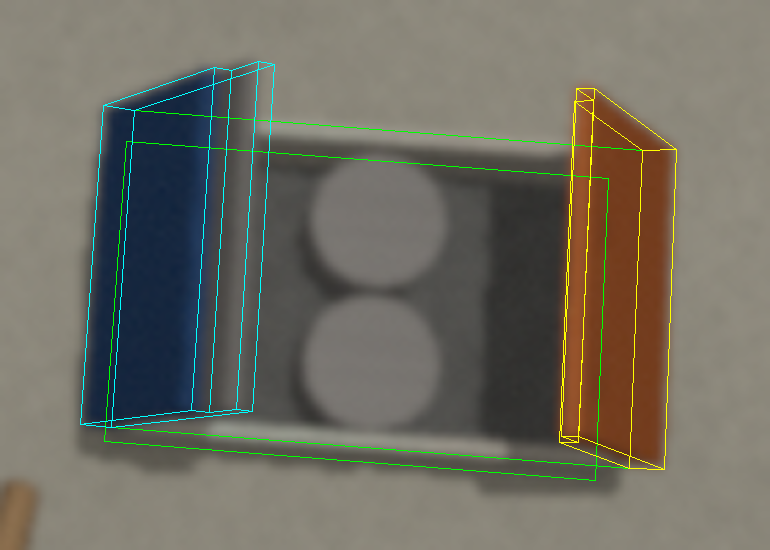

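View pics/ovs1.png

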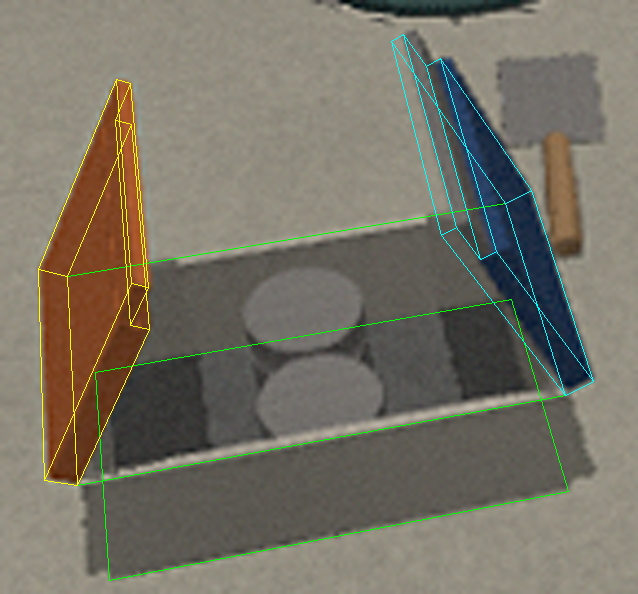

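```bash
sed -i 's/(B,-.075,0,.016,565,388)/(B,-.075,0,.016,592,380)/; s/(B,.075,.132,.0,408,33)/(B,.075,.132,.0,406,33)/; s/^sc=.*/sc=[(-.075,.12,.075,83,485),(-.075,-.12,.075,562,395)]/' fit.py; python3 fit.py; python3 ov.py 2
python3 - <<'E'
from h import *
from rig import robot
# box lid knob
for n,uv in(('top',(210,163)),):
    I=robot.camera_info(n);K=np.array([[I['fx'],0,I['cx']],[0,I['fy'],I['cy']],[0,0,1]]);R=cv2.Rodrigues(I['rvec'])[0]
    d=R.T@np.append(cv2.undistortPoints(np.array([[uv]],float),K,I['dist'])[0,0],1);C=-R.T@I['tvec']
    for z in(.15,.2): print(C+d*(z-C[2])/d[2])
E
```

```text
[ 0.48133448 -0.19557403  3.06042718  1.15033313  1.06965694]
[[-0.9, -0.5], [-1.4, 0.4], [-0.7, -0.5], [-0.8, -0.3], [0.4, -0.1], [0.6, 0.1], [0.3, 1.2], [-0.7, -0.0], [-0.3, 0.1], [0.2, -0.7], [-0.1, -0.8], [-0.4, -0.5], [0.0, 0.4], [-1.7, 0.1], [0.3, 0.2], [1.5, -1.7], [-1.2, -0.4], [-3.6, 1.9], [-1.2, 0.1], [0.7, 0.0]]
[ 0.48133448 -0.19557403  3.06042718  1.15033313  1.06965694]
top [ 0.29581961 -0.00681457  1.39745354]
scene [ 1.16533472 -0.2532152   0.75155893]
[0.60592842 0.25002873 0.15      ]
[0.59349874 0.23973403 0.2       ]
```

View pics/ovs2.png

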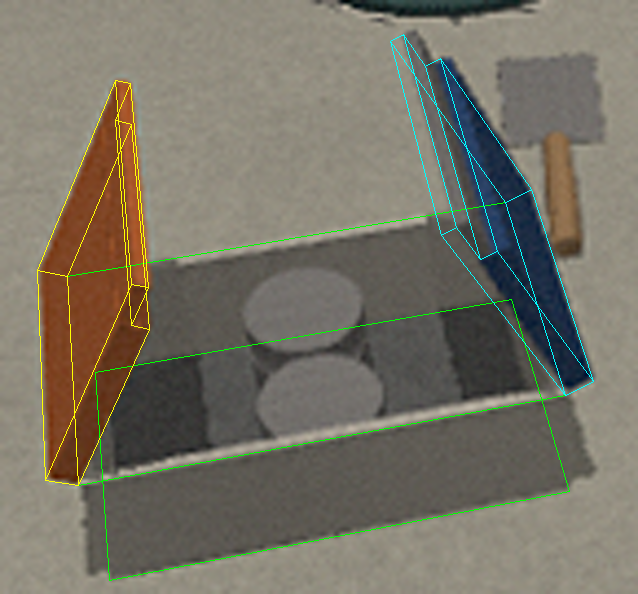

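```bash
cat > push.py <<'E'
from h import *
from rig import robot
P=np.load('P.npy')
c,s=np.cos(P[2]),np.sin(P[2])
z=np.array([0,0,-1.]);y=-np.array([c,s,0]);R=np.c_[np.cross(y,z),y,z]
def tcp(side,a,sc=.085,gap=0.):
    p=leaf(side,a,0.,sc,.016+gap); p[1]-=-side*.008*1.0 if side<0 else -.008
    p[2]+=.019
    return case2w(p,P)[0]
A=np.linspace(1.3,0,9)
def arc(side): 
    a0=P[3] if side<0 else P[4]
    pts=[tcp(side,a0+.15,gap=.02)]+[tcp(side,a) for a in np.linspace(a0,0.06,9)]
    return pts
E
python3 - <<'E'
from push import *
print(R)
for sd in(-1,1):
    for p in arc(sd): print(p.round(3), None if (q:=robot.ik(p,R)) is None else np.round(q,2))
    p=arc(sd)[0]+[0,0,.2];print(p,robot.ik(p,R))
print(robot.ik([0.214,0.587,0.42],robot.get_state()['tool_rot']))
E
```

```text
[[ 0.08107639  0.99670789  0.        ]
 [ 0.99670789 -0.08107639  0.        ]
 [ 0.         -0.         -1.        ]]
[ 0.493 -0.056  0.186] [-0.61  0.3   0.78  1.99 -0.25  0.95  0.22]
[ 0.49  -0.088  0.178] [-0.6   0.34  0.86  1.99 -0.31  0.95  0.34]
[ 0.489 -0.099  0.175] [-0.6   0.36  0.89  1.99 -0.34  0.95  0.38]
[ 0.488 -0.11   0.17 ] [-0.59  0.38  0.92  2.   -0.37  0.94  0.43]
[ 0.488 -0.12   0.163] [-0.59  0.4   0.94  2.   -0.4   0.94  0.48]
[ 0.487 -0.129  0.156] [-0.58  0.43  0.96  2.   -0.44  0.93  0.53]
[ 0.486 -0.136  0.147] [-0.57  0.46  0.98  2.01 -0.48  0.93  0.58]
[ 0.486 -0.143  0.137] [-0.57  0.5   1.01  2.01 -0.53  0.92  0.64]
[ 0.485 -0.148  0.126] [-0.57  0.54  1.03  2.02 -0.59  0.92  0.7 ]
[ 0.485 -0.152  0.115] [-0.57  0.58  1.05  2.02 -0.64  0.91  0.75]
[ 0.49268365 -0.05605368  0.38552842] [-0.68511676  0.0693      0.78682628  1.71538461 -0.04998475  1.37747205
  0.02895335]
[ 0.471 -0.328  0.186] [-0.1   0.49  0.86  1.81 -0.43  1.04  0.85]
[ 0.473 -0.296  0.176] [-0.15  0.47  0.84  1.85 -0.41  1.01  0.79]
[ 0.474 -0.286  0.172] [-0.16  0.46  0.84  1.87 -0.41  0.99  0.77]
[ 0.475 -0.277  0.167] [-0.18  0.46  0.83  1.88 -0.41  0.98  0.76]
[ 0.475 -0.268  0.161] [-0.19  0.46  0.83  1.89 -0.41  0.96  0.75]
[ 0.476 -0.26   0.153] [-0.2   0.47  0.82  1.91 -0.42  0.95  0.74]
[ 0.477 -0.253  0.145] [-0.21  0.48  0.82  1.92 -0.43  0.93  0.74]
[ 0.477 -0.247  0.135] [-0.22  0.49  0.82  1.93 -0.45  0.91  0.74]
[ 0.477 -0.243  0.125] [-0.23  0.5   0.82  1.95 -0.47  0.89  0.75]
[ 0.478 -0.24   0.115] [-0.23  0.52  0.82  1.96 -0.49  0.88  0.76]
[ 0.47058651 -0.32770367  0.38619626] [-0.25911712  0.35447697  1.08499407  1.54261759 -0.31498397  1.43479797
  0.76188312]
[-1.26877046e+00  3.15308222e-01 -2.30734052e-03  1.32250001e+00
  7.40597148e-04  1.50472132e+00 -4.89852125e-02]
```

Run:
```python
from push import *
s=robot.get_state(); 
robot.move_linear([0.214,0.587,0.40],velocity=.25)
q=list(robot.get_state()['qpos']); q[0]=0.12
robot.goto_joints(q)
st=robot.get_state();print(st['time'],st['ee_pos'],st['tool_rot'][:,1])
robot.gripper_to(0.0)
st=robot.get_state();print(st['time'],st['opening'])
pts=arc(-1)
for p in [pts[0]+[0,0,.15],pts[0],pts[-1]]: print(np.round(robot.ik(p,R),2))
robot.move_ptp(pts[0]+[0,0,.15],R)
st=robot.get_state();print(st['time'],st['ee_pos'],st['force'])
cv2.imwrite("pics/s1.png",robot.grab_frame('scene')[:,:,::-1])
```

```text
3.8167 [ 0.61590102 -0.10254206  0.39843112] [ 0.98655347 -0.16342583 -0.00205869]
5.2333 0.000863034234460158
[ 0.09  0.09 -0.04  1.78  0.    1.27 -0.03]
[ 0.09  0.23 -0.05  1.97  0.01  0.94 -0.04]
[ 0.24  0.35  0.01  2.   -0.    0.79  0.16]
5.8667 [ 0.49283838 -0.05608936  0.33610228] [ 0.41627983 -0.43211225  0.36865093]
```

View pics/s1.png

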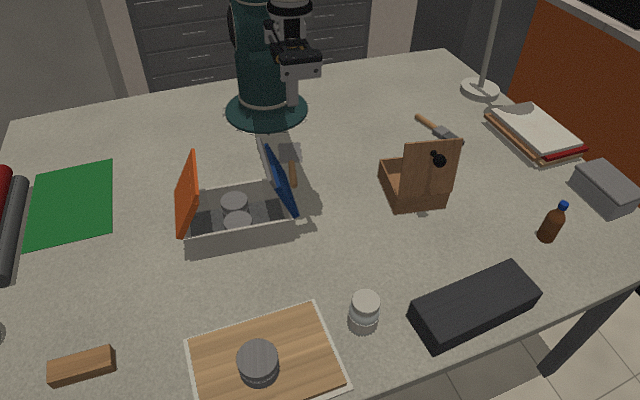

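The closed fingers are above the outer side of the blue leaf, at about (292,105). The case and box haven't moved. Next I push the blue leaf.

Run:
```python
from push import *
pts=arc(-1)
robot.move_linear(pts[0],velocity=.2)
for i,p in enumerate(pts[1:]):
    h=robot.move_linear(p,velocity=.06,threshold=30)
    st=robot.get_state();print(i,h,round(st['time'],2),(st['ee_pos']-p).round(4),st['force'].round(1))
    if h: break
else:
    e=tcp(-1,0.0)-[0,0,.006]
    h=robot.move_linear(e,velocity=.02,threshold=18)
    st=robot.get_state();print('down',h,round(st['time'],2),st['ee_pos'],st['force'].round(1), tcp(-1,0))
cv2.imwrite("pics/s2.png",robot.grab_frame('scene')[:,:,::-1])
```

```text
0 False 7.52 [-0.0001 -0.0001 -0.0001] [ 0.7  0.3 -0.1]
1 False 7.87 [-0.0001 -0.0003 -0.0001] [-1.4  0.8 -0.2]
2 False 8.22 [-0.0002 -0.0005 -0.0002] [-0.1  0.1  0.3]
3 False 8.57 [-0.0002 -0.0005 -0.0002] [-0.2 -0.2 -0.6]
4 False 8.92 [-0.0002 -0.0004 -0.0003] [-0.6  0.6 -0.2]
5 False 9.27 [-0.0002 -0.0003 -0.0004] [ 0.2 -0.2  0.7]
6 False 9.62 [-0.0002 -0.0002 -0.0004] [ 0.1 -0.4 -0.7]
7 False 9.97 [-0.0003 -0.0002 -0.0004] [ 1.  -0.4  0.4]
8 False 10.32 [-0.0003 -0.0001 -0.0004] [ 0.1 -0.2  1. ]
down True 10.7 [ 0.48512205 -0.15240432  0.11008358] [-3.6  1.  15.1] [ 0.48482077 -0.15271559  0.11      ]
```

View pics/s2.png

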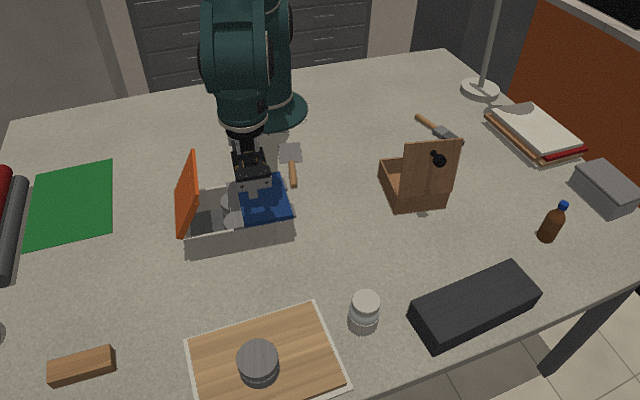

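The blue leaf is flat: the fingertips stopped at 0.091 m, which is the shut height. The orange leaf is untouched. Next I lift and move to the orange side.

Run:
```python
from push import *
p=robot.get_state()['ee_pos']
robot.move_linear([p[0],p[1],.30],velocity=.2)
a=arc(1)[0]; b=a.copy(); b[2]=.30
robot.move_linear(b,velocity=.2)
st=robot.get_state();print(st['time'],st['ee_pos'],st['force'].round(1),st['qpos'].round(2))
for n in('scene','top'): 
    g=robot.grab_frame(n)[:,:,::-1]
    if n=='scene': g=g[130:265,165:310]; k=4.4
    else: g=g[165:265,320:460];k=5.5
    cv2.imwrite(f"pics/{n}3.png",cv2.resize(g,None,fx=k,fy=k,interpolation=cv2.INTER_CUBIC))
```

```text
12.8833 [ 0.47095138 -0.32655129  0.29985077] [-0.5 -0.5  0.4] [ 0.45  0.26  0.13  1.66 -0.04  1.22  0.5 ]
```

View pics/scene3.png

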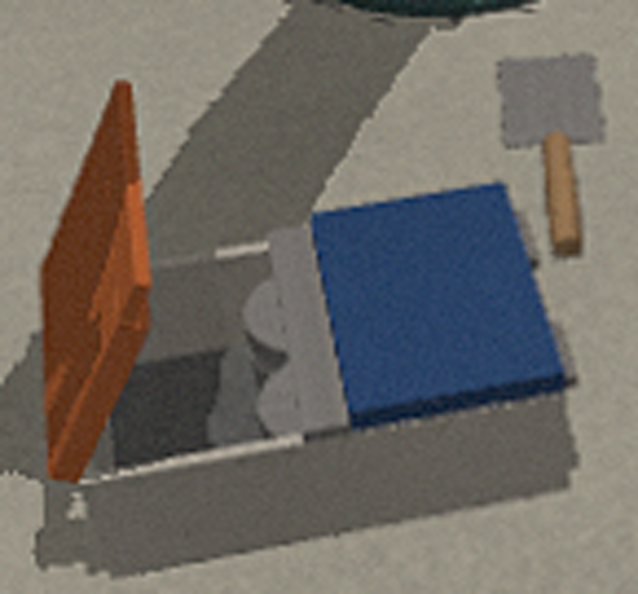

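View pics/top3.png

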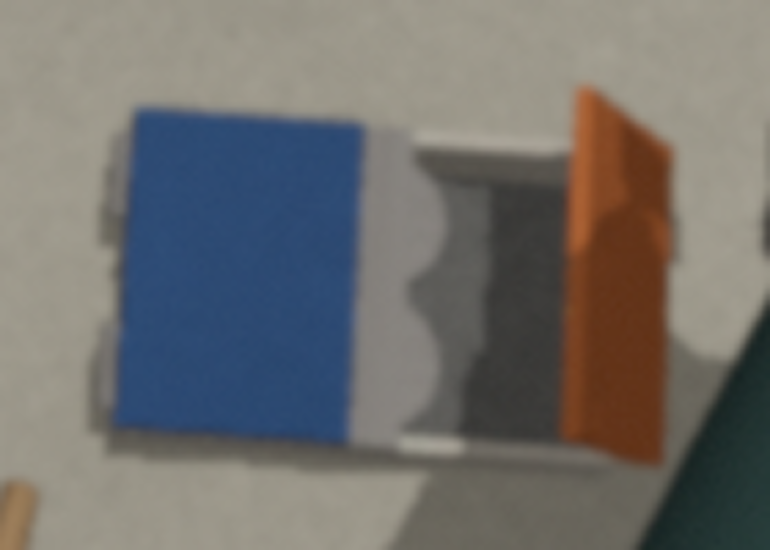

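The blue leaf lies flat with its tongue level with the rim at top-crop columns 352-410. The orange leaf is still up. Now I push the orange one.

Run:
```python
from push import *
pts=arc(1)
robot.move_linear(pts[0],velocity=.2)
for i,p in enumerate(pts[1:]):
    h=robot.move_linear(p,velocity=.06,threshold=30)
    st=robot.get_state();print(i,h,round(st['time'],2),(st['ee_pos']-p).round(4),st['force'].round(1))
    if h: break
else:
    e=tcp(1,0.0)-[0,0,.006]
    h=robot.move_linear(e,velocity=.02,threshold=18)
    st=robot.get_state();print('down',h,round(st['time'],2),st['ee_pos'],st['force'].round(1), tcp(1,0))
    p=st['ee_pos']
    robot.move_linear([p[0],p[1],.30],velocity=.2)
    robot.move_linear([p[0]-.06,p[1]-.15,.34],velocity=.2)
st=robot.get_state();print(st['time'],st['force'].round(1))
for n in('scene','top'): 
    g=robot.grab_frame(n)[:,:,::-1]
    cv2.imwrite(f"pics/{n}4.png",g)
    if n=='scene': g=g[130:265,165:310]; k=4.4
    else: g=g[165:265,320:460];k=5.5
    cv2.imwrite(f"pics/{n}4c.png",cv2.resize(g,None,fx=k,fy=k,interpolation=cv2.INTER_CUBIC))
```

```text
0 False 14.4 [ 0.     -0.      0.0001] [0.3 0.2 0.5]
1 False 14.73 [-0.      0.0005 -0.0002] [-0.4  0.3  0. ]
2 False 15.07 [ 0.      0.0006 -0.0003] [ 0.1 -0.4 -0.6]
3 False 15.4 [-0.      0.0006 -0.0003] [ 0.8 -0.5  0.3]
4 False 15.73 [-0.0001  0.0005 -0.0003] [ 0.   0.2 -0.1]
5 False 16.07 [-0.0001  0.0004 -0.0004] [ 0.1 -0.2  0. ]
6 False 16.4 [-0.0001  0.0004 -0.0004] [ 0.2 -0.5  0.2]
7 False 16.73 [-0.0002  0.0003 -0.0004] [-0.2 -0.1 -0.3]
8 False 17.07 [-0.0002  0.0002 -0.0004] [ 0.4 -1.1 -0.1]
down True 17.45 [ 0.47803001 -0.23891136  0.11007061] [-4.1  1.5 13.8] [ 0.4778482  -0.23843247  0.11      ]
19.5333 [-0.3  0.7  0.7]
```

View pics/scene4c.png

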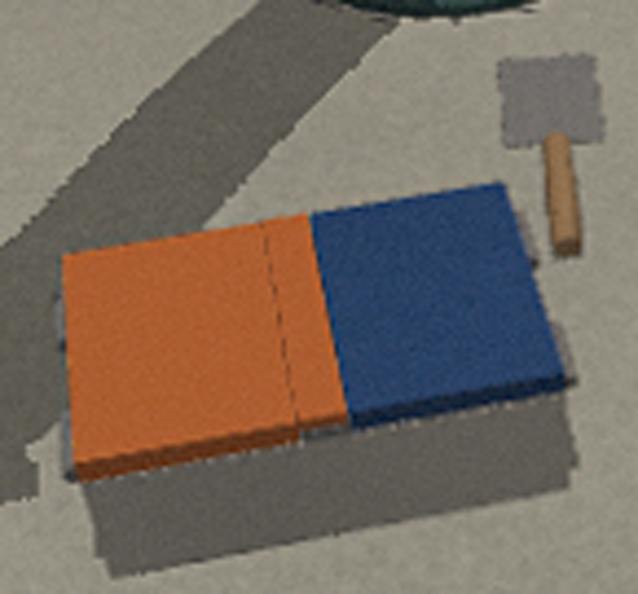

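View pics/top4c.png

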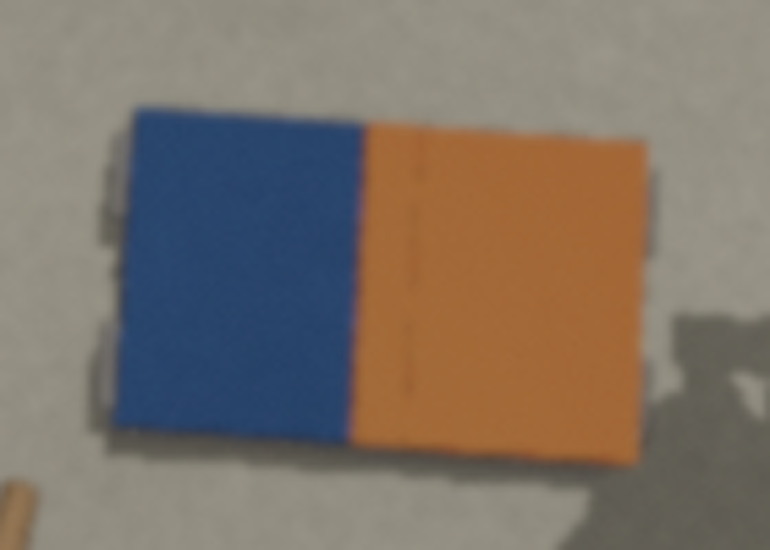

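View pics/scene4.png

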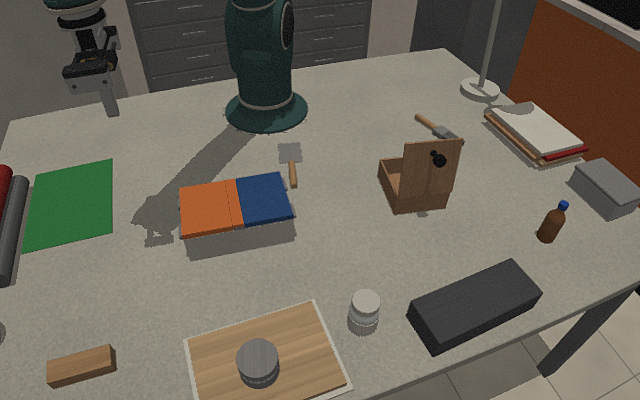

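Both leaves lie flush, and the orange flange covers the steel tongue, with its edge at about top-crop columns 350-365. The box is still open and the hand is clear.

Run:
```python
from push import *
P0=P.copy();P0[3]=P0[4]=0
from ov import overlay
overlay(P0,'scene',cv2.imread('pics/scene4.png'),(165,130,310,265),4.4,'pics/ovs5.png')
```

```text
(no output)
```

View pics/ovs5.png

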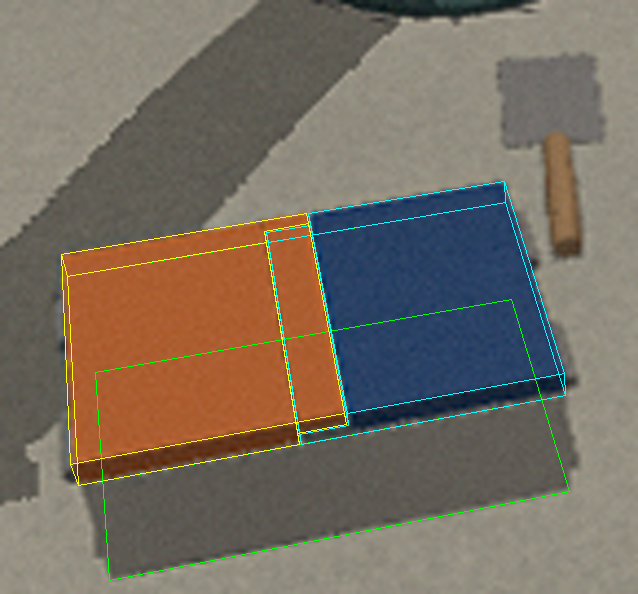

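The outline of the model with both leaves shut matches the picture to within about a pixel.

```bash
python3 -c "
from rig import robot
robot.sign_off();print(robot.get_state()['time'])"
```

```text
the job is handed in; nothing more can be done
the job is handed in; nothing more can be done
```

Both leaves of the white case are shut flat. I closed the blue leaf first, then the orange one, so its flange laps over the blue leaf's steel tongue. I then moved the hand clear and handed the job in, shortly after 19.5 s by the robot's clock.

- **Pushing:** I pushed each leaf over and down with the closed fingers. Each final press stopped on an 18 N force rise with the fingertips 91 mm up, the given height of a shut leaf.
- **Last pictures:** In the final scene view, both leaves match the outline of a fully shut case to about a pixel, with the flange over the tongue. The cardboard box looks unchanged and open. The tool force was back to about 1 N or less.
- **Disagreements:** In my first fit of the case's position, its visible bottom edge in the scene view was a few pixels wider than the model. I put this down to shadow and left those points out of the final fit. One point at the tip of the blue tongue was also off by about 4 pixels. Neither affected the closing.

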